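# Wind the ratcheted cam clamp back onto the workpiece and lock it

## Task

Lift the pawl of the cam clamp out of the ratchet wheel and throw it right over onto its rest, then crank the wheel backward (clockwise seen from above) until the high point of the cam stands square on the sprung plunger and pushes it fully out against the wooden block. Then throw the pawl back so that it drops fully into the notch and locks the wheel there. Leave the tape roll and the grey box beside the clamp where they lie.

Things in the scene. Friction and masses are not known exactly. Their poses are not given: they have to be found in the camera images.
- station: Cam clamp bolted to the bench. Origin at bench level on the wheel's vertical axis; x points along the plunger to the wooden block (roughly away from the robot), y to the pawl, z up. Base plate 10 mm thick, x -90..235, y -90..90 mm, plus a tongue 72 mm wide to y 160 under the pawl. To +x the plunger housing (x 95..119, top z 64) and the block (x 172..217, top z 66). Does not move.
- wheel (a joint): Angle of wheel, cam and crank in rad; grows backward (clockwise from above). Starts at 0..0.45; stops at -0.15 and 2.9. At 2.00 the high point is square on the plunger and a tooth gap centred under the pawl (it drops fully in within 0.07 rad either way). The crank points 314.6 deg minus this angle, counter-clockwise from station x. Stays where left. Pawl down: backward is blocked within one tooth.
- cam_high (a point): High point of the cam's rim, z 48 mm, 46 mm from the wheel's axis; it points 114.6 deg minus the wheel angle, counter-clockwise from station x. The cam is a steel disc 60 mm across, z 40..56, centred 16 mm off the axis, on top of the ratchet wheel: a flat dark disc 166 mm across, z 14..26, with 12 saw teeth on its upper rim (every 30 deg, tops z 36).
- crank_grip (a point): Middle of the crank's upright round black handle, 24 mm thick, z 68 to 112 mm; this point is at z 92 mm, 62 mm from the wheel's axis. The crank arm under it has its top at z 66 mm. The handle spins freely on its pin, so a hand of fixed direction can follow the circle. It takes about 2 to 3 N to turn.
- pawl (a joint): Angle of the drop pawl in rad: 0 fully down with its nose in a tooth gap, up to about 0.15 riding on a tooth, 2.0 thrown over on its rest. Weighs about 0.16 kg and falls to either side of about 1.3; stays on the rest. Hinge along station x at y 135, z 45 mm; the arm (12 mm wide, at x = 0) reaches 76 mm from there toward the wheel's axis.
- pawl_grip (a point): Grip point on the pawl's round steel lift bar, 14 mm thick, sticking out 70 mm from the pawl's middle toward station -x, parallel to the hinge; the point is 45 mm out. Pawl down: at station (-45, 90, 70) mm; it swings on a circle of 51.5 mm about the hinge, up, over and outward, to (-45, 176, 76) on the rest. The bar may turn between the fingers.
- plunger (a joint): How far the sprung plunger (the cam's follower) is pushed toward the wooden block, in m: 0 at rest, 0.014 with the cam's high point square on it, when its rubber pad touches the block. Spring about 1 N at rest, 6 N at 0.014.
- tape_roll: Bystander: roll of black tape, 59 mm across, 19 mm high, lying beside the clamp. Origin under its centre.
- grey_case: Bystander: small grey lidded box, 102 x 62 x 34 mm, beside the clamp. Origin under its centre.

How it is judged:
By the outcome, as a careful person would: the job done as asked, in the order asked, and still so for the second after the job is handed in, with the robot touching nothing.
It also fails if it takes over 67 s, if anything falls off the work surface, if the arm or the gripper's body presses on something with over 40 N, if the wrist force passes 120 N, or if a joint passes its speed limit or range.

## Robot

A 7-joint arm with a two-finger parallel gripper is mounted at the origin on a cart in front of the work surface, level with it; the furniture and walls round the work are solid. World frame = base frame: x ahead of the robot, y to its left, z up, the work surface at z = 0. Lengths are in m, angles in rad, forces in N, time in s.
With the tool pointing down it reaches from about 0.4 to 0.85 m from the base axis. Payload 10.4 kg.
Tool frame: the origin (TCP) lies on the centre line of the jaws, within the pads' length; the fingertips stand 22 mm ahead of it and the grasp point (between the pads) lies 3 mm ahead of it; z points along the fingers, y is the direction in which the jaws open and shut (so a half turn about z gives the same grasp; the last joint's range is limited). The gripper opens to 85 mm and grips with 20 to 120 N. Pads are 22 mm wide; open, the fingers measure 114 mm over their backs; the gripper's body (76 mm by 85 mm) begins 54 mm behind the grasp point. The pads swing forward as they close: fully open they stand 13 mm farther back than shut.
Start: joints at [-1.15, 0.332, -0.065, 1.46, 0.022, 1.35, -0.088], TCP at [0.268, 0.564, 0.253] pointing down, gripper open.
Joint ranges: [-2.6, 2.6], [-0.5, 2.12], [-1.47, 1.34], [0.16, 2.42], [-1.27, 4.41], [0.06, 2.06], [-2.6, 2.6]. Speed limits (rad/s): [2.22, 2.22, 2.79, 2.79, 3.14, 3.14, 3.14].

## Interface

Orientations are given as a unit quaternion [x, y, z, w].
In Python, from workcell import manip gives the robot as it stands. The module is installed in compiled form; this text tells all that it offers.
- The arm moves only by the shell command python3 -m crank 'ROWS' [FORCE]. ROWS is JSON, a list of rows, each a list of 3 entries, a list of its own where there are three numbers: the opening, from -1 (shut) to 1 (fully open), then the shift along the tool's x, y, z normalised to -1 to 1, where 1 is 80 mm, then the turn, a rotation vector about the tool's x, y, z normalised to -1 to 1, where 1 is pi/4 rad. In form: [[jaw, [tx, ty, tz], [ax, ay, az]], ...]. A call has exactly 5 rows; each row shifts and turns the commanded pose from where the row before left it, along the tool's axes as they then stand; what a row does not reach is not made up. A row lasts 1/10 s, in which the tool goes at most 50 mm and 8.59 degrees, less where a joint would pass 70% of its speed; a pose out of reach is approached as far as the arm can. A call with a number of a shift or a turn outside -1 to 1 is refused whole. A call with a gripper value outside its range is refused whole. The fingers move at their own pace and stop on an object; FORCE is the grip in N (left out, the last holds). Time passes only in rows, so rows that do not move let the fingers close, or fill a call up. It gives the time, the measured TCP pose, the force and the opening at its end, in the units of the state.
- manip.get_obs(): the state, without advancing time (a new reading comes with each control period).
- manip.camera(name): name is "scene" or "top" or "wrist"; returns the picture (480x640x3 uint8, blue, green, red); there is no depth.
- manip.camera_info(name): a dict with "K" (3x3 intrinsics, pixels), "camera_from_world" (4x4, takes a point from world to camera coordinates); the wrist camera has in their place "mount" (4x4, takes a point from camera to tool coordinates, whose origin is the TCP and whose axes are the flange's). Camera axes: x right, y down, z forward; pixel columns grow to the right and rows downward; lengths in m; the calibration is good to about 2 mm. A picture is of the moment at which its call begins: read the wrist's pose just before it. camera_info takes no time and is no camera call.
- manip.hand_in(): hands the job in, once; it reports no verdict.
The state is a dict: "clock": time; "joint_pos": joint angles; "joint_velocities": joint speeds; "tau": joint torques, N m; "position": TCP position; "ee_rot": TCP orientation; "ft_force": force on the tool from outside, world axes, zero at the start; "torque": the same for the moment, N m; "grip_width": opening from 0.0 (shut) to 1.0 (fully open).
Only numpy, scipy, OpenCV 4.12 (cv2) and the standard library are available. Lean on these libraries where they do the work, as an engineer would, in place of code of your own. Each camera call takes 0.05 s, during which the arm holds its last target.

## Working session

There is one attempt and no reset: what is moved stays moved. The work goes in short steps, Python scripts to look and compute and a shell command to move; the robot and the scene stay as the last step left them, time stands still between calls to the robot, and variables do not carry over. Pictures are saved under pics/ and viewed, and the job is handed in when it is done.

```bash
mkdir -p pics; ls; python3 - <<'E'
from workcell import manip
import cv2
o=manip.get_obs()
for k,v in o.items(): print(k,v)
for n in("scene","top"):
    cv2.imwrite(f"pics/{n}0.png",manip.camera(n))
    print(n,manip.camera_info(n))
print(manip.camera_info("wrist"))
E
```

```text
pics
clock 0.0
joint_pos [-1.14960194  0.33288538 -0.06473612  1.46094139  0.02158567  1.34989013
 -0.08850848]
joint_velocities [ 1.92233887e-04  2.38100937e-04 -1.63333953e-04  8.12390515e-04
 -1.31870844e-03  2.28903980e-05  3.61794139e-04]
tau [-8.17409473e-04 -6.25433564e+01  4.84902249e-02 -3.91612995e+01
  1.60980423e-02  9.78420430e-03 -3.78933817e-05]
position [0.26818873 0.56415553 0.25250752]
ee_rot [ 2.20059419e-01  9.75486208e-01 -7.01259460e-04 -1.37690248e-04]
ft_force [ 0.12081231  0.23007275 -0.64701717]
torque [-0.07707243 -0.01311489  0.00875273]
grip_width 1.0002713724735173
scene {'K': array([[508.72101128,   0.        , 322.58423065],
       [  0.        , 508.72101128, 240.58764848],
       [  0.        ,   0.        ,   1.        ]]), 'camera_from_world': array([[ 0.7982245 , -0.60221591,  0.01317714, -0.44664928],
       [-0.21900699, -0.31052895, -0.92499065,  0.23333335],
       [ 0.56113598,  0.73546432, -0.37976131,  0.64887926],
       [ 0.        ,  0.        ,  0.        ,  1.        ]])}
top {'K': array([[554.44520916,   0.        , 310.56864837],
   
[... 275 characters left out ...]
6.03342908e-01],
       [ 1.72335904e-01,  1.42984423e-02, -9.84934460e-01,
         8.46058268e-01],
       [ 0.00000000e+00,  0.00000000e+00,  0.00000000e+00,
         1.00000000e+00]])}
{'K': array([[399.71474032,   0.        , 321.00603592],
       [  0.        , 399.71474032, 239.20785186],
       [  0.        ,   0.        ,   1.        ]]), 'mount': array([[ 6.65206047e-04, -9.65900838e-01, -2.58911430e-01,
         6.60169975e-02],
       [ 9.99999564e-01,  8.12024668e-04, -4.60117001e-04,
         1.83832810e-04],
       [ 6.54669865e-04, -2.58911011e-01,  9.65900958e-01,
        -1.20413560e-01],
       [ 0.00000000e+00,  0.00000000e+00,  0.00000000e+00,
         1.00000000e+00]])}
```

View pics/scene0.png

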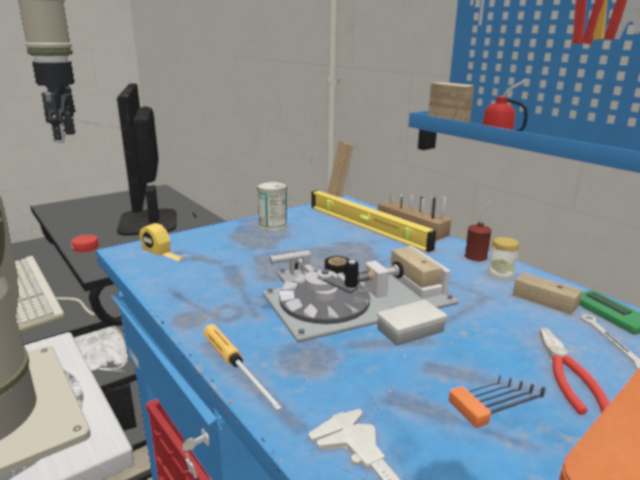

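View pics/top0.png

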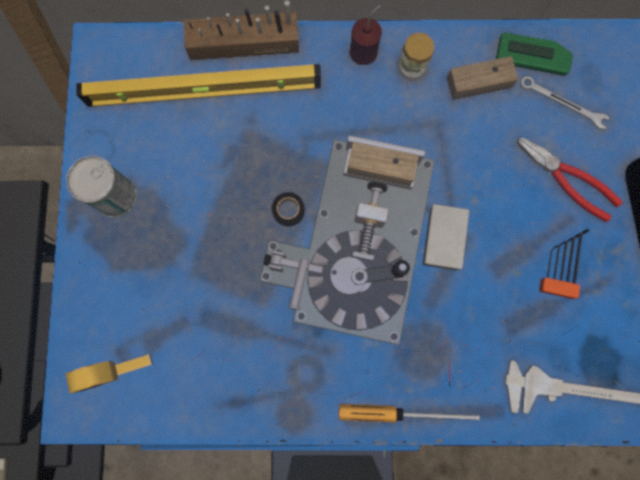

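```bash
python3 - <<'E'
import cv2
a=cv2.imread("pics/top0.png")[125:350,240:480]
cv2.imwrite("pics/top0z.png",cv2.resize(a,None,fx=2.6,fy=2.6,interpolation=cv2.INTER_CUBIC))
E
```

```text
(no output)
```

View pics/top0z.png

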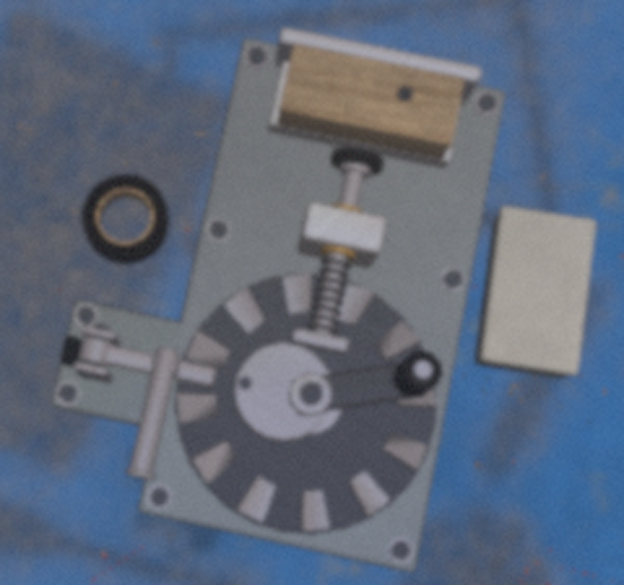

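```bash
cat > h.py <<'E'
import numpy as np,cv2,json
from scipy.optimize import least_squares
from scipy.spatial.transform import Rotation as R
from workcell import manip
def proj(n,P):
    c=manip.camera_info(n);P=np.atleast_2d(P);T=c["camera_from_world"]
    q=P@T[:3,:3].T+T[:3,3];p=q@c["K"].T;return p[:,:2]/p[:,2:]
def S2W(s,P):
    P=np.atleast_2d(np.array(P,float));c,n=np.cos(s[2]),np.sin(s[2])
    return np.c_[s[0]+c*P[:,0]-n*P[:,1],s[1]+n*P[:,0]+c*P[:,1],P[:,2]]
def crank(w,r=.062,z=.092):
    a=np.radians(314.6)-w;return [r*np.cos(a),r*np.sin(a),z]
E
python3 - <<'E'
from h import *
st=np.array([[235,90,10],[235,-90,10],[-90,90,10],[-90,-90,10],[36,160,10],[-36,160,10],[0,0,26]])/1e3
px=np.array([[244,40],[503,93],[141,511],[413,570],[76,302],[54,403],[306,402]])
px=(px+.5)/2.6-.5+[240,125]
f=lambda s:(proj("top",S2W(s,st))-px).ravel()
r=least_squares(f,[.5,0,-.2]);s=r.x;print(s,np.degrees(s[2]),r.fun.reshape(-1,2).round(1))
hp=(np.array([[418,372]])+.5)/2.6-.5+[240,125]
for w in np.arange(0,.5,.05):
    print(w.round(2),(proj("top",S2W(s,[crank(w,z=.112)]))-hp).round(1),proj("top",S2W(s,[crank(w,z=.092)])).round(0))
np.save("s.npy",s)
im=cv2.imread("pics/scene0.png")
pts=np.vstack([st,[[-.045,.09,.07],crank(.25),[-.07,.09,.07],[0,.09,.07]]])
for p in proj("scene",S2W(s,pts)): cv2.circle(im,tuple(int(round(v)) for v in p),2,(0,0,255),-1)
cv2.imwrite("pics/scene0z.png",cv2.resize(im[220:360,240:480],None,fx=3,fy=3))
print("pawl grip W",S2W(s,[[-.045,.09,.07],[-.045,.176,.076]]),"crank",S2W(s,[crank(.25),crank(2.)]))
print(proj("top",S2W(s,[[-.045,.09,.07],[-.07,.09,.07],[0,.09,.07]])))
E
```

```text
[ 0.54309027 -0.02640976 -0.21357189] -12.236767695306506 [[-0.4 -1.2]
 [ 1.4 -1.2]
 [-1.1  0.5]
 [ 1.3  1.3]
 [-0.1 -1.1]
 [-1.3  1.4]
 [ 0.2 -0.1]]
0.0 [[ -4.4 -16.5]] [[394. 253.]]
0.05 [[ -3.3 -14.8]] [[395. 255.]]
0.1 [[ -2.3 -13. ]] [[396. 257.]]
0.15 [[ -1.4 -11.1]] [[397. 259.]]
0.2 [[-0.5 -9.2]] [[398. 260.]]
0.25 [[ 0.2 -7.3]] [[399. 262.]]
0.3 [[ 0.9 -5.3]] [[399. 264.]]
0.35 [[ 1.4 -3.3]] [[400. 266.]]
0.4 [[ 1.9 -1.3]] [[400. 268.]]
0.45 [[2.2 0.7]] [[401. 270.]]
pawl grip W [[0.51818834 0.07108329 0.07      ]
 [0.53641621 0.15512937 0.076     ]] crank [[ 0.56228975 -0.08536211  0.092     ]
 [ 0.48165975 -0.03479376  0.092     ]]
[[297.33002889 292.24160742]
 [293.85534275 307.95263894]
 [303.50169844 264.33598061]]
```

View pics/scene0z.png

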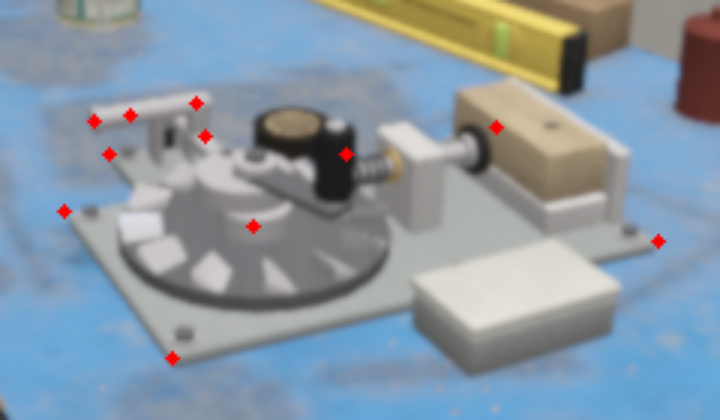

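```bash
cat >> h.py <<'E'
s=np.load("s.npy") if __import__("os").path.exists("s.npy") else None
def Rt(yaw_off=0):
    a=s[2]+yaw_off
    y=np.array([-np.sin(a),np.cos(a),0]);z=np.array([0,0,-1.]);return np.c_[np.cross(y,z),y,z]
def plan(st_pts,yaw=0,tcp=None):
    """grasp-point station targets -> rows in tool units (total) with the target orientation"""
    o=manip.get_obs();p=np.array(o["position"]);Rc=R.from_quat(o["ee_rot"]).as_matrix()
    T=Rt(yaw);rv=R.from_matrix(Rc.T@T).as_rotvec()/(np.pi/4)
    print("turn",rv.round(3),"t",round(o["clock"],2),"pos",p.round(4),"F",np.round(o["ft_force"],1),"grip",round(o["grip_width"],3))
    for q in S2W(s,st_pts):
        g=q+[0,0,.003]; d=T.T@(g-p); print("shift",(d/.08).round(3),"n>=",int(np.ceil(np.linalg.norm(d)/.05))); p=g
def stn():
    o=manip.get_obs();p=np.array(o["position"])-[0,0,.003]-[s[0],s[1],0];c,n=np.cos(s[2]),np.sin(s[2])
    return np.array([c*p[0]+n*p[1],-n*p[0]+c*p[1],p[2]])
E
python3 -c "
from h import *
plan([[-.045,.09,.2]])"
```

```text
turn [-0.002 -0.    -0.293] t 0.1 pos [0.2682 0.5642 0.2526] F [-0.9  1.   0.6] grip 1.0
shift [-4.36  -5.361  0.62 ] n>= 12
```

```bash
python3 -m crank '[[1,[0,0,0],[0,0,-0.147]],[1,[0,0,0],[0,0,-0.146]],[1,[-0.335,-0.412,0.048],[0,0,0]],[1,[-0.335,-0.412,0.048],[0,0,0]],[1,[-0.335,-0.412,0.048],[0,0,0]]]' 40
python3 -m crank '[[1,[-0.335,-0.412,0.048],[0,0,0]],[1,[-0.335,-0.412,0.048],[0,0,0]],[1,[-0.335,-0.412,0.048],[0,0,0]],[1,[-0.335,-0.412,0.048],[0,0,0]],[1,[-0.335,-0.412,0.048],[0,0,0]]]'
python3 -m crank '[[1,[-0.335,-0.412,0.048],[0,0,0]],[1,[-0.335,-0.412,0.048],[0,0,0]],[1,[-0.335,-0.412,0.048],[0,0,0]],[1,[0,0,0],[0,0,0]],[1,[0,0,0],[0,0,0]]]'
python3 - <<'E'
from h import *
plan([[-.045,.09,.2],[-.045,.09,.07]]);print(stn(),manip.get_obs()["joint_pos"])
o=manip.get_obs();im=manip.camera("wrist");cv2.imwrite("pics/w1.png",im)
def wproj(P):
    c=manip.camera_info("wrist");M=c["mount"];Rc=R.from_quat(o["ee_rot"]).as_matrix()
    q=(np.atleast_2d(P)-o["position"])@Rc; q=(q-M[:3,3])@M[:3,:3]; p=q@c["K"].T; return p[:,:2]/p[:,2:]
pts=[[-.07,.09,.07],[-.045,.09,.07],[0,.09,.07],[0,0,.056],crank(.42),[-.09,.09,.01],[-.09,-.09,.01],[-.036,.16,.01]]
for p in wproj(S2W(s,pts)): cv2.circle(im,tuple(int(round(v)) for v in p),3,(0,0,255),-1); print(p.round())
cv2.imwrite("pics/w1m.png",im)
E
```

```text
clock: 0.6
position: [0.3263, 0.4492, 0.2411]
ee_rot: [0.106, 0.994, -0.0, -0.0]
ft_force: [1.1, 0.3, 0.4]
grip_width: 1.0
clock: 1.1
position: [0.4223, 0.2595, 0.2223]
ee_rot: [0.107, 0.994, 0.0, -0.0]
ft_force: [1.3, 0.4, 0.9]
grip_width: 0.998
clock: 1.6
position: [0.4796, 0.1469, 0.2107]
ee_rot: [0.108, 0.994, -0.0, -0.0]
ft_force: [0.1, 0.2, 0.7]
grip_width: 1.002
turn [-0.    -0.001 -0.003] t 1.6 pos [0.4796 0.1469 0.2107] F [0.1 0.2 0.7] grip 1.002
shift [-0.673 -0.824  0.097] n>= 2
shift [0.    0.    1.625] n>= 3
[-0.09880291  0.15589164  0.20774861] [-0.60641439  0.08500416  0.2307243   1.85061035 -0.02089305  1.20898215
  0.9858522 ]
[226. 274.]
[228. 307.]
[232. 364.]
[119. 354.]
[ 15. 409.]
[241. 226.]
[ 23. 227.]
[326. 287.]
```

View pics/w1m.png

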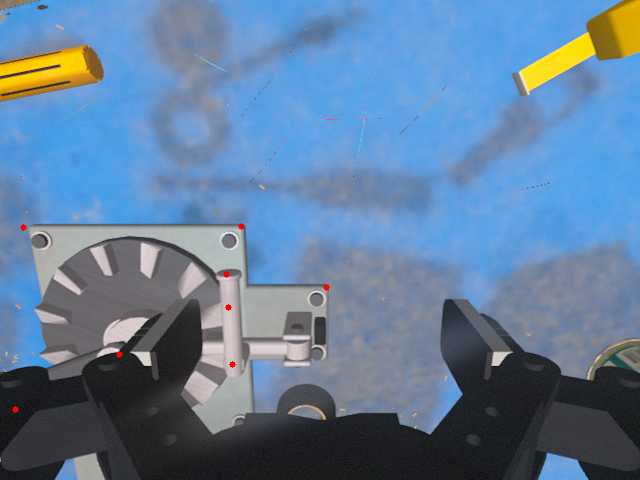

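```bash
cat >> h.py <<'E'
def wlook(name,pts):
    o=manip.get_obs();im=manip.camera("wrist")
    c=manip.camera_info("wrist");M=c["mount"];Rc=R.from_quat(o["ee_rot"]).as_matrix()
    q=(S2W(s,pts)-o["position"])@Rc; q=(q-M[:3,3])@M[:3,:3]; p=q@c["K"].T; p=p[:,:2]/p[:,2:]
    for u in p: cv2.circle(im,tuple(int(round(v)) for v in u),3,(0,0,255),-1)
    cv2.imwrite(f"pics/{name}.png",im); print(p.round().tolist())
def tlook(name,pts=(),cam="top",box=(240,125,480,350)):
    im=manip.camera(cam)
    x0,y0,x1,y1=box;k=640/(x1-x0)
    a=cv2.resize(im[y0:y1,x0:x1],None,fx=k,fy=k,interpolation=cv2.INTER_CUBIC)
    if len(pts):
        for u in proj(cam,S2W(s,pts)): cv2.circle(a,tuple(int(round(v)) for v in ((u+.5-[x0,y0])*k-.5)),3,(0,0,255),-1)
    cv2.imwrite(f"pics/{name}.png",a)
E
python3 -m crank '[[1,[-0.336,-0.412,0.3],[0,0,0]],[1,[-0.336,-0.412,0.3],[0,0,0]],[0.6,[0,0,0.2],[0,0,0]],[0.6,[0,0,0],[0,0,0]],[0.6,[0,0,0],[0,0,0]]]'
python3 - <<'E'
from h import *
plan([[-.045,.09,.07]]);print(stn())
wlook("w2",[[-.07,.09,.07],[-.045,.09,.07],[0,.09,.07],[-.09,.09,.01],[-.09,-.09,.01],[-.036,.16,.01]])
E
```

```text
clock: 2.15
position: [0.5178, 0.0738, 0.1474]
ee_rot: [0.105, 0.994, 0.0, -0.0]
ft_force: [-0.2, 0.6, 0.6]
grip_width: 0.801
turn [ 0.001 -0.001  0.003] t 2.15 pos [0.5178 0.0738 0.1474] F [-0.2  0.6  0.6] grip 0.801
shift [-0.012 -0.032  0.93 ] n>= 2
[-0.04597066  0.09252359  0.14437064]
[[316.0, 218.0], [316.0, 265.0], [316.0, 343.0], [317.0, 168.0], [34.0, 167.0], [421.0, 249.0]]
```

View pics/w2.png

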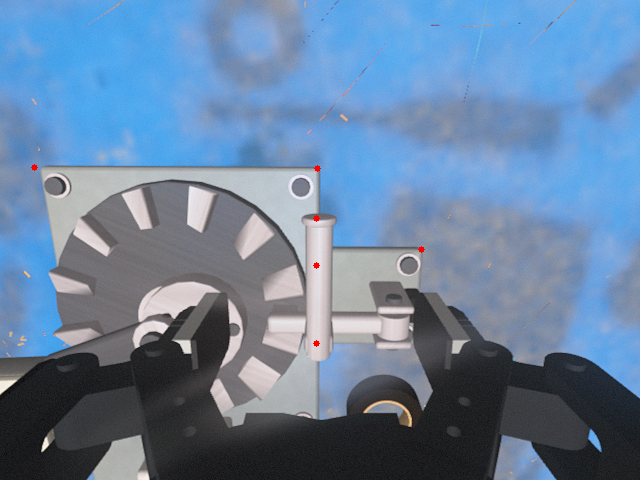

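```bash
python3 -m crank '[[0.2,[-0.01,-0.02,0.2],[0,0,0]],[0.2,[0,0,0.25],[0,0,0]],[0.2,[0,0,0.25],[0,0,0]],[0.2,[0,0,0.23],[0,0,0]],[0.2,[0,0,0],[0,0,0]]]'
python3 - <<'E'
from h import *
plan([[-.045,.09,.07]]);print(stn())
wlook("w3",[[-.07,.09,.07],[-.045,.09,.07],[0,.09,.07]])
E
```

```text
clock: 2.7
position: [0.5175, 0.0714, 0.0717]
ee_rot: [0.105, 0.994, -0.0, -0.001]
ft_force: [-0.6, 0.4, 0.3]
grip_width: 0.599
turn [-0.001 -0.003  0.003] t 2.7 pos [0.5175 0.0714 0.0717] F [-0.6  0.4  0.3] grip 0.599
shift [-0.01  -0.002 -0.016] n>= 1
[-0.0457821   0.090196    0.06872875]
[[320.0, 266.0], [320.0, 336.0], [319.0, 447.0]]
```

View pics/w3.png

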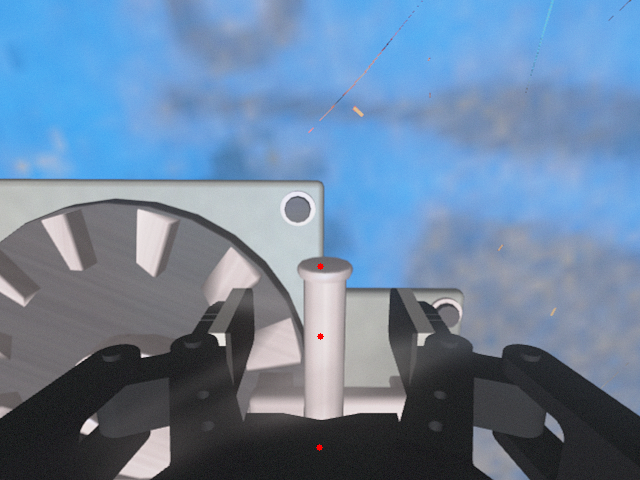

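```bash
python3 -m crank '[[-1,[0,0.02,0],[0,0,0]],[-1,[0,0,0],[0,0,0]],[-1,[0,0,0],[0,0,0]],[-1,[0,0,0],[0,0,0]],[-1,[0,0,0],[0,0,0]]]' 30
python3 - <<'E'
from h import *
print(stn(),manip.get_obs()["joint_pos"].round(2))
# arc
p0=None
for th in np.linspace(0,2,11):
    a=np.pi-np.arctan2(25,45)-th
    p=np.array([.135+.0515*np.cos(a),.045+.0515*np.sin(a)])
    if p0 is not None: d=(p-p0)/.08; print(round(th,2),p.round(4),"y,z rows",d[0].round(3),(-d[1]).round(3))
    p0=p
E
```

```text
clock: 3.25
position: [0.5196, 0.072, 0.0738]
ee_rot: [0.107, 0.994, 0.001, 0.001]
ft_force: [-0.6, 1.3, 7.9]
grip_width: 0.15
[-0.0438288   0.09120344  0.07083103] [-0.48  0.3   0.29  1.93 -0.11  0.92  1.22]
0.2 [0.0958 0.0785] y,z rows 0.073 -0.106
0.4 [0.1033 0.0856] y,z rows 0.093 -0.089
0.6 [0.112  0.0911] y,z rows 0.109 -0.069
0.8 [0.1216 0.0947] y,z rows 0.12 -0.046
1.0 [0.1317 0.0964] y,z rows 0.127 -0.021
1.2 [0.142 0.096] y,z rows 0.128 0.005
1.4 [0.152  0.0936] y,z rows 0.125 0.03
1.6 [0.1613 0.0893] y,z rows 0.116 0.054
1.8 [0.1696 0.0832] y,z rows 0.103 0.076
2.0 [0.1765 0.0755] y,z rows 0.086 0.095
```

```bash
python3 -m crank '[[-1,[0,0.07,-0.106],[0,0,0]],[-1,[0,0.093,-0.089],[0,0,0]],[-1,[0,0.109,-0.069],[0,0,0]],[-1,[0,0,0],[0,0,0]],[-1,[0,0,0],[0,0,0]]]'
python3 - <<'E'
from h import *
print(stn())
wlook("w4",[[-.045,.112,.0911]])
E
```

```text
clock: 3.75
position: [0.5234, 0.0894, 0.0954]
ee_rot: [0.108, 0.994, -0.002, -0.0]
ft_force: [-8.4, -14.7, 17.7]
grip_width: 0.151
[-0.04379158  0.10895607  0.09237884]
[[329.0, 327.0]]
```

View pics/w4.png

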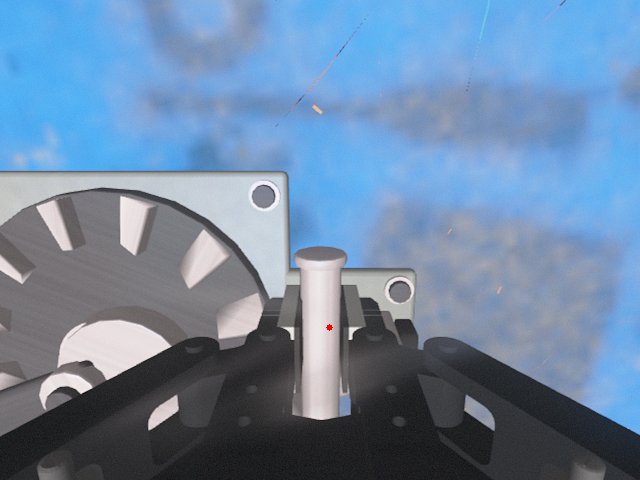

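```bash
python3 -m crank '[[-1,[0,0.09,-0.07],[0,0,0]],[-1,[0,0.127,-0.021],[0,0,0]],[-1,[0,0.128,0.0],[0,0,0]],[-1,[0,0,0],[0,0,0]],[-1,[0,0,0],[0,0,0]]]'
python3 -c "
from h import *
print(stn())"
```

```text
clock: 4.3
position: [0.5303, 0.1202, 0.1027]
ee_rot: [0.107, 0.994, 0.0, 0.001]
ft_force: [-0.0, -1.9, 7.2]
grip_width: 0.15
[-0.0436082   0.14060055  0.09965115]
```

```bash
python3 -m crank '[[-1,[0,0.125,0.025],[0,0,0]],[-1,[0,0.116,0.05],[0,0,0]],[-1,[0,0.103,0.072],[0,0,0]],[-1,[0,0,0],[0,0,0]],[-1,[0,0,0],[0,0,0]]]'
python3 - <<'E'
from h import *
print(stn())
wlook("w5",[[-.045,.17,.083]])
E
```

```text
clock: 4.8
position: [0.536, 0.1473, 0.0897]
ee_rot: [0.107, 0.994, 0.0, 0.001]
ft_force: [5.3, -0.4, -0.5]
grip_width: 0.148
[-0.04373041  0.16826658  0.08673491]
[[325.0, 324.0]]
```

View pics/w5.png

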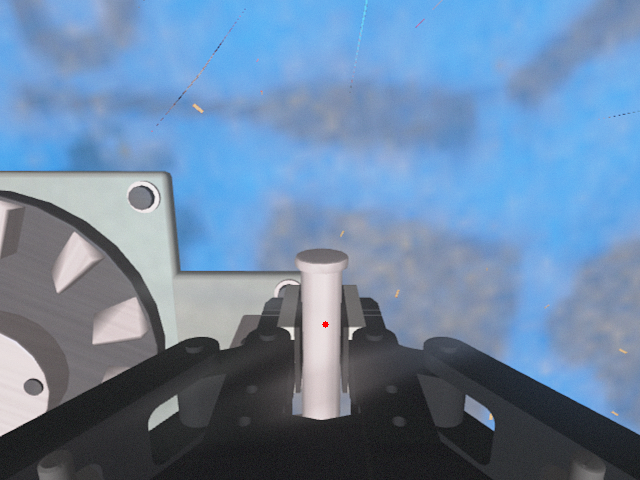

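Going well; last bit onto the rest, then open and lift.

```bash
python3 -m crank '[[-1,[0,0.05,0.05],[0,0,0]],[-1,[0,0.03,0.04],[0,0,0]],[-1,[0,0,0],[0,0,0]],[-1,[0,0,0],[0,0,0]],[-1,[0,0,0],[0,0,0]]]'
python3 -c "
from h import *
print(stn())"
```

```text
clock: 5.35
position: [0.5374, 0.1535, 0.0825]
ee_rot: [0.107, 0.994, 0.001, 0.001]
ft_force: [5.4, 1.0, 0.9]
grip_width: 0.148
[-0.04372669  0.17462597  0.07953095]
```

```bash
python3 -m crank '[[-1,[0,0.01,0.02],[0,0,0]],[0.2,[0,0,0],[0,0,0]],[0.2,[0,0,0],[0,0,0]],[0.2,[0,0,0],[0,0,0]],[0.2,[0,0,-0.2],[0,0,0]]]'
python3 -m crank '[[0.2,[0,0,-0.4],[0,0,0]],[0.2,[0,0,-0.5],[0,0,0]],[0.6,[0,0,0],[0,0,0]],[0.6,[0,0,0],[0,0,0]],[0.6,[0,0,0],[0,0,0]]]'
python3 - <<'E'
from h import *
print(stn())
plan([crank(.42,z=.16)])
wlook("w6",[[-.045,.176,.076],[-.07,.176,.076]])
tlook("t6",[crank(.42,z=.112)])
E
```

```text
clock: 5.85
position: [0.5349, 0.1534, 0.0945]
ee_rot: [0.107, 0.994, -0.001, -0.002]
ft_force: [-0.5, 0.5, 0.4]
grip_width: 0.598
clock: 6.35
position: [0.536, 0.1537, 0.1674]
ee_rot: [0.107, 0.994, -0.0, -0.001]
ft_force: [-1.1, -0.2, -0.2]
grip_width: 0.796
[-0.04514324  0.17451668  0.16439949]
turn [-0.001 -0.002  0.   ] t 6.35 pos [0.536  0.1537 0.1674] F [-1.1 -0.2 -0.2] grip 0.796
shift [-0.836 -2.907  0.055] n>= 5
[[323.0, 256.0], [324.0, 211.0]]
```

View pics/w6.png

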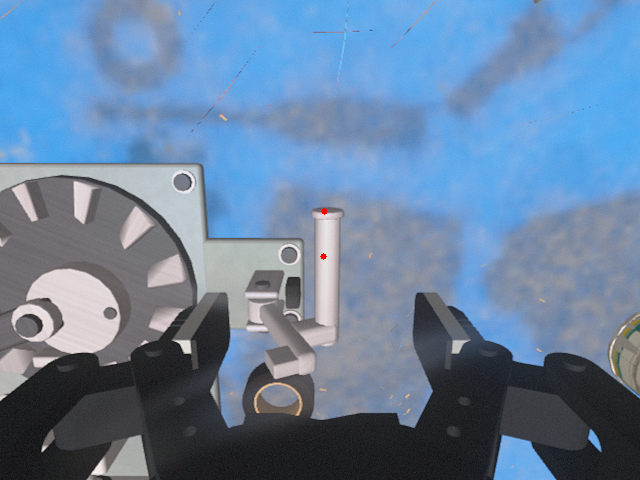

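View pics/t6.png

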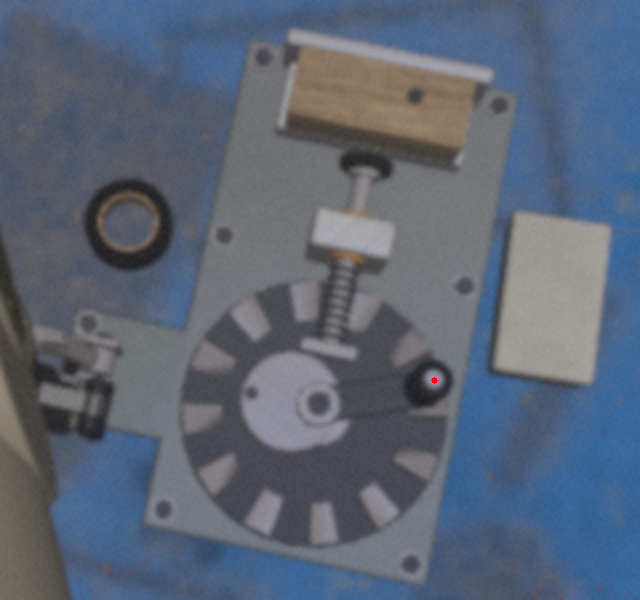

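```bash
python3 -m crank '[[0.6,[-0.14,-0.485,0],[0,0,0]],[0.6,[-0.14,-0.485,0],[0,0,0]],[0.6,[-0.14,-0.485,0],[0,0,0]],[0.6,[-0.14,-0.485,0],[0,0,0]],[0.6,[-0.14,-0.485,0],[0,0,0]]]'
python3 -m crank '[[0.6,[-0.14,-0.485,0],[0,0,0]],[0.6,[0,0,0],[0,0,0]],[0.6,[0,0,0],[0,0,0]],[0.6,[0,0,0],[0,0,0]],[0.6,[0,0,0],[0,0,0]]]'
python3 - <<'E'
from h import *
print(stn())
plan([crank(.42,z=.16),crank(.42)])
wlook("w7",[crank(.42,z=.112),[0,0,.066],crank(.42,z=.068)])
E
```

```text
clock: 6.95
position: [0.5497, -0.0492, 0.1676]
ee_rot: [0.107, 0.994, -0.0, -0.001]
ft_force: [1.2, 0.0, 0.2]
grip_width: 0.801
clock: 7.45
position: [0.553, -0.0864, 0.1681]
ee_rot: [0.106, 0.994, 0.0, -0.0]
ft_force: [-0.5, 0.4, 0.2]
grip_width: 0.806
[ 0.02243951 -0.05653579  0.16512601]
turn [ 0.    -0.001  0.003] t 7.45 pos [ 0.553  -0.0864  0.1681] F [-0.5  0.4  0.2] grip 0.806
shift [ 0.009 -0.019  0.064] n>= 1
shift [0.   0.   0.85] n>= 2
[[317.0, 276.0], [421.0, 212.0], [318.0, 250.0]]
```

View pics/w7.png

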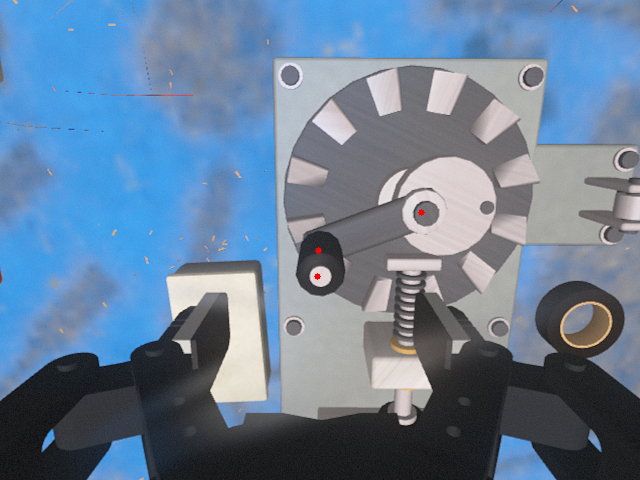

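```bash
python3 -m crank '[[0.6,[0.01,-0.01,0.3],[0,0,0]],[0.6,[0,0,0.31],[0,0,0]],[0.6,[0,0,0.3],[0,0,0]],[0.6,[0,0,0],[0,0,0]],[0.6,[0,0,0],[0,0,0]]]'
python3 -m crank '[[-1,[0,0,0],[0,0,0]],[-1,[0,0,0],[0,0,0]],[-1,[0,0,0],[0,0,0]],[-1,[0,0,0],[0,0,0]],[-1,[0,0,0],[0,0,0]]]' 30
python3 - <<'E'
from h import *
print(stn())
wlook("w8",[[0,0,.066],crank(.42)])
x=stn();print("w est",2*np.pi-np.radians(45.4)-np.arctan2(x[1],x[0])-2*np.pi, np.hypot(x[0],x[1]))
for w0 in (.42,):
  p0=np.array(crank(w0))
  for w in np.arange(.52,2.05,.1):
    p=np.array(crank(w));d=(p-p0)/.08;print(round(w,2),p.round(4)[:2],"tool x,y",(-d[0]).round(3),d[1].round(3));p0=p
E
```

```text
clock: 8.0
position: [0.5522, -0.088, 0.0961]
ee_rot: [0.106, 0.994, -0.0, -0.0]
ft_force: [0.5, -1.3, 1.0]
grip_width: 0.806
clock: 8.5
position: [0.553, -0.0874, 0.0969]
ee_rot: [0.106, 0.994, 0.001, 0.001]
ft_force: [-1.6, 3.4, 6.1]
grip_width: 0.272
[ 0.02260696 -0.05751714  0.09393031]
[[466.0, 246.0], [319.0, 327.0]]
w est 0.4037903621209038 0.061793709933389375
0.52 [ 0.0158 -0.0599] tool x,y 0.074 -0.024
0.62 [ 0.0098 -0.0612] tool x,y 0.076 -0.016
0.72 [ 0.0036 -0.0619] tool x,y 0.077 -0.008
0.82 [-0.0026 -0.0619] tool x,y 0.077 -0.001
0.92 [-0.0087 -0.0614] tool x,y 0.077 0.007
1.02 [-0.0148 -0.0602] tool x,y 0.076 0.015
1.12 [-0.0208 -0.0584] tool x,y 0.074 0.022
1.22 [-0.0265 -0.0561] tool x,y 0.072 0.03
1.32 [-0.032  -0.0531] tool x,y 0.068 0.037
1.42 [-0.0371 -0.0497] tool x,y 0.064 0.043
1.52 [-0.0419 -0.0457] tool x,y 0.06 0.049
1.62 [-0.0462 -0.0413] tool x,y 0.054 0.055
1.72 [-0.0501 -0.0365] tool x,y 0.049 0.06
1.82 [-0.0535 -0.0313] tool x,y 0.042 0.065
1.92 [-0.0564 -0.0258] tool x,y 0.036 0.069
2.02 [-0.0587 -0.02  ] tool x,y 0.029 0.072
```

View pics/w8.png

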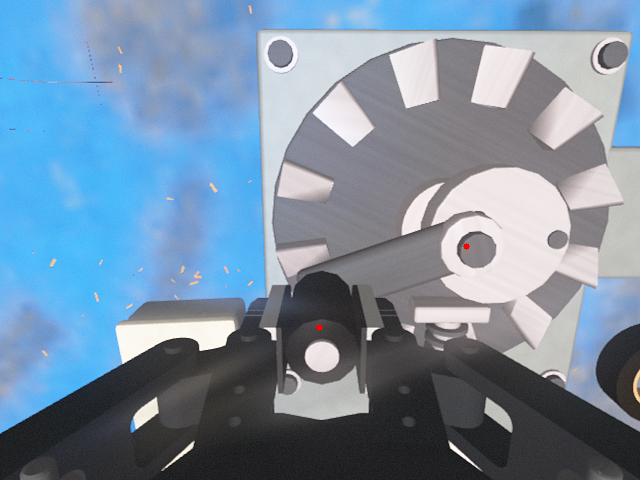

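```bash
python3 -m crank '[[-1,[0.074,-0.024,0],[0,0,0]],[-1,[0.076,-0.016,0],[0,0,0]],[-1,[0.077,-0.008,0],[0,0,0]],[-1,[0.077,-0.001,0],[0,0,0]],[-1,[0,0,0],[0,0,0]]]'
python3 - <<'E'
from h import *
x=stn();print(x,"w est",np.radians(-45.4)-np.arctan2(x[1],x[0]), np.hypot(x[0],x[1]))
E
```

```text
clock: 9.05
position: [0.5282, -0.0856, 0.0969]
ee_rot: [0.106, 0.994, 0.001, 0.001]
ft_force: [1.6, 5.6, 5.8]
grip_width: 0.274
[-0.00201495 -0.06104038  0.09389426] w est 0.8114150058243941 0.061073625243830976
```

```bash
python3 -m crank '[[-1,[0.077,0.015,0],[0,0,0]],[-1,[0.076,0.018,0],[0,0,0]],[-1,[0.074,0.022,0],[0,0,0]],[-1,[0.072,0.03,0],[0,0,0]],[-1,[0.068,0.037,0],[0,0,0]]]'
python3 -m crank '[[-1,[0.064,0.043,0],[0,0,0]],[-1,[0.06,0.049,0],[0,0,0]],[-1,[0.054,0.055,0],[0,0,0]],[-1,[0.049,0.06,0],[0,0,0]],[-1,[0,0,0],[0,0,0]]]'
python3 - <<'E'
from h import *
x=stn();print(x,"w est",np.radians(-45.4)-np.arctan2(x[1],x[0])+0*np.pi, np.hypot(x[0],x[1]))
plan([[*crank(1.98)[:2],.0936]])
wlook("w9",[[0,0,.066]])
E
```

```text
clock: 9.55
position: [0.5027, -0.0712, 0.097]
ee_rot: [0.107, 0.994, 0.0, 0.003]
ft_force: [8.4, 2.3, -0.7]
grip_width: 0.275
clock: 10.05
position: [0.4883, -0.0509, 0.0969]
ee_rot: [0.106, 0.994, 0.0, 0.002]
ft_force: [6.3, 3.2, 1.2]
grip_width: 0.273
[-0.04837109 -0.03549958  0.09393917] w est 1.716095448548899 0.0599998484027553
turn [0.002 0.006 0.001] t 10.05 pos [ 0.4883 -0.0509  0.0969] F [6.3 3.2 1.2] grip 0.273
shift [0.118 0.164 0.004] n>= 1
[[401.0, 401.0]]
```

View pics/w9.png

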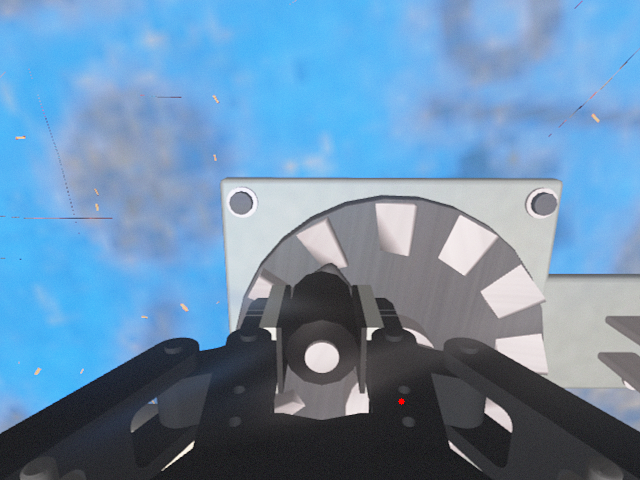

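```bash
python3 -m crank '[[-1,[0.04,0.058,0],[0,0,0]],[-1,[0.033,0.063,0],[0,0,0]],[-1,[0.027,0.065,0],[0,0,0]],[-1,[0,0,0],[0,0,0]],[-1,[0,0,0],[0,0,0]]]'
python3 - <<'E'
from h import *
x=stn()
for c in ([0,0],[.0012,.001]):
  print(x,"w est",np.radians(-45.4)-np.arctan2(x[1]-c[1],x[0]-c[0]), np.hypot(x[0]-c[0],x[1]-c[1]))
tlook("t10",[[.046*np.cos(a),.046*np.sin(a),.056] for a in [0]],box=(280,200,440,350))
E
```

```text
clock: 10.6
position: [0.4837, -0.0352, 0.0969]
ee_rot: [0.107, 0.994, 0.0, 0.002]
ft_force: [5.7, 1.2, 1.4]
grip_width: 0.271
[-0.05613511 -0.02117767  0.09391983] w est 1.988460474248186 0.05999703570886863
[-0.05613511 -0.02117767  0.09391983] w est 1.980130847249665 0.06147490460807044
```

View pics/t10.png

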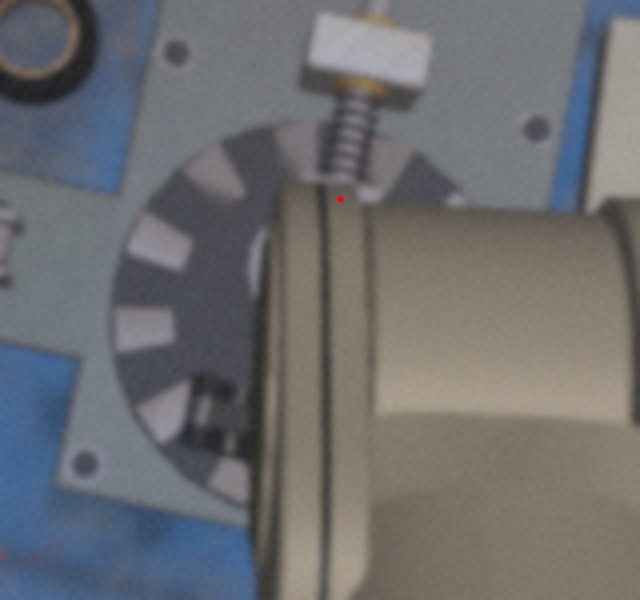

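```bash
python3 -m crank '[[-1,[0.005,0.012,0],[0,0,0]],[-1,[0,0,0],[0,0,0]],[0.6,[0,0,0],[0,0,0]],[0.6,[0,0,0],[0,0,0]],[0.6,[0,0,0],[0,0,0]]]'
python3 -m crank '[[0.6,[0,0,-0.3],[0,0,0]],[0.6,[0,0,-0.4],[0,0,0]],[0.6,[0,0,-0.3],[0,0,0]],[0.6,[0,0,0],[0,0,0]],[0.6,[0,0,0],[0,0,0]]]'
python3 - <<'E'
from h import *
print(stn());plan([[-.045,.175,.165]])
wlook("w11",[crank(2.,z=.112),[0,0,.066]])
E
```

```text
clock: 11.15
position: [0.4813, -0.0342, 0.0956]
ee_rot: [0.107, 0.994, 0.0, -0.0]
ft_force: [-0.0, -0.2, -0.0]
grip_width: 0.773
clock: 11.65
position: [0.4817, -0.0341, 0.1757]
ee_rot: [0.107, 0.994, 0.0, 0.0]
ft_force: [-0.2, 0.1, -0.7]
grip_width: 0.801
[-0.05839777 -0.02051906  0.17267875]
turn [0.001 0.    0.   ] t 11.65 pos [ 0.4817 -0.0341  0.1757] F [-0.2  0.1 -0.7] grip 0.801
shift [-0.167  2.444  0.096] n>= 4
[[319.0, 272.0], [353.0, 334.0]]
```

View pics/w11.png

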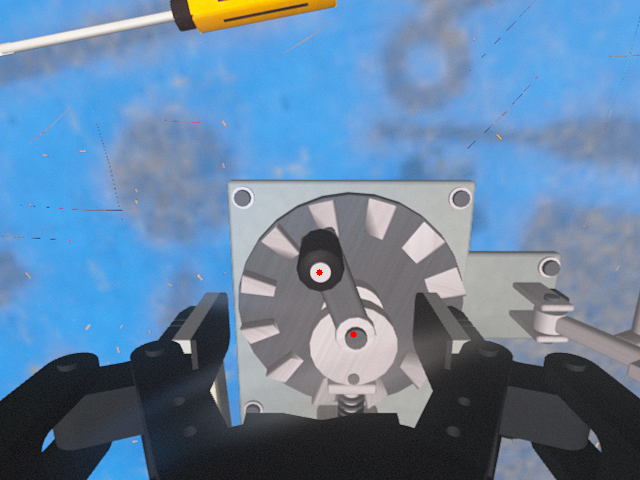

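```bash
python3 -m crank '[[0.6,[-0.033,0.489,0.0],[0,0,0]],[0.6,[-0.033,0.489,0.0],[0,0,0]],[0.6,[-0.033,0.489,0.0],[0,0,0]],[0.6,[-0.033,0.489,0.0],[0,0,0]],[0.6,[-0.033,0.489,0.0],[0,0,0]]]'
python3 -m crank '[[0.4,[0,0,0.1],[0,0,0]],[0.4,[0,0,0.1],[0,0,0]],[0.4,[0,0,0],[0,0,0]],[0.4,[0,0,0],[0,0,0]],[0.4,[0,0,0],[0,0,0]]]'
python3 - <<'E'
from h import *
print(stn());plan([[-.045,.176,.078]])
wlook("w12",[[-.045,.176,.076],[-.07,.176,.076]])
tlook("t12",[crank(2.,z=.112)])
E
```

```text
clock: 12.2
position: [0.5357, 0.1555, 0.1742]
ee_rot: [0.107, 0.994, -0.001, -0.001]
ft_force: [0.6, 0.0, 0.6]
grip_width: 0.797
clock: 12.7
position: [0.5363, 0.1533, 0.16]
ee_rot: [0.107, 0.994, 0.0, 0.0]
ft_force: [-0.4, -0.2, 0.4]
grip_width: 0.705
[-0.04475734  0.17414716  0.15695365]
turn [ 0.     0.    -0.002] t 12.7 pos [0.5363 0.1533 0.16  ] F [-0.4 -0.2  0.4] grip 0.705
shift [0.003 0.023 0.987] n>= 2
[[324.0, 259.0], [324.0, 213.0]]
```

View pics/w12.png

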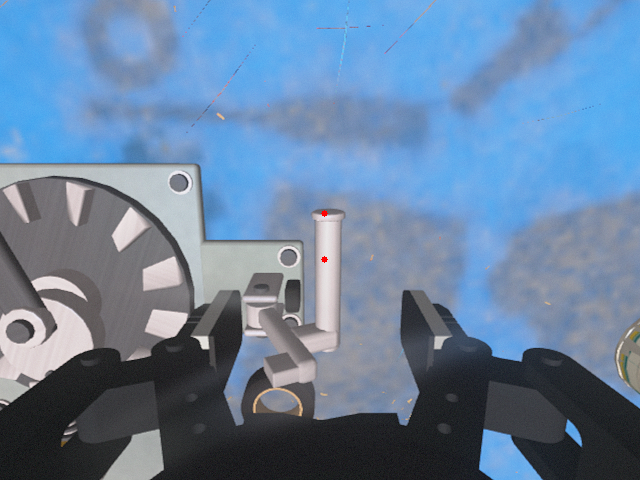

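View pics/t12.png

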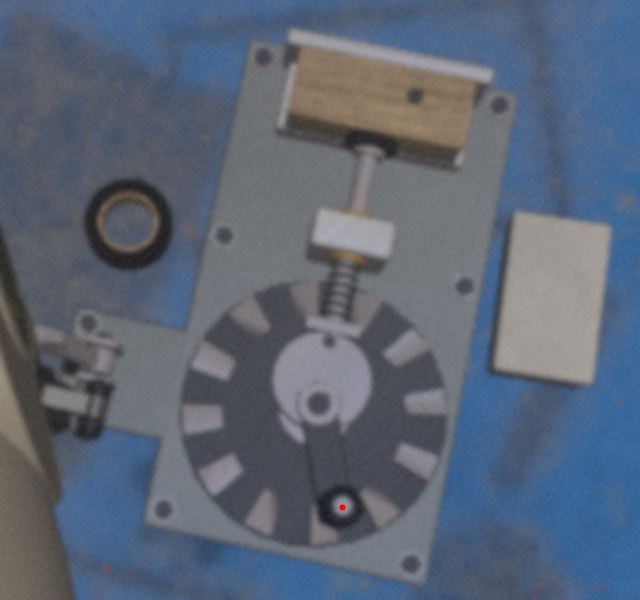

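```bash
python3 -m crank '[[0.2,[0,0.03,0.3],[0,0,0]],[0.2,[0,0.005,0.35],[0,0,0]],[0.2,[0,0,0.33],[0,0,0]],[0.2,[0,0,0],[0,0,0]],[0.2,[0,0,0],[0,0,0]]]'
python3 -m crank '[[-1,[0,0,0],[0,0,0]],[-1,[0,0,0],[0,0,0]],[-1,[0,0,0],[0,0,0]],[-1,[0,0,0],[0,0,0]],[-1,[0,0,0],[0,0,0]]]' 30
python3 - <<'E'
from h import *
x=stn();print(x,np.hypot(x[1]-.135,x[2]-.045))
E
```

```text
clock: 13.3
position: [0.537, 0.1568, 0.082]
ee_rot: [0.107, 0.994, -0.0, 0.0]
ft_force: [-0.1, 0.0, 1.0]
grip_width: 0.6
clock: 13.8
position: [0.5374, 0.1568, 0.0826]
ee_rot: [0.107, 0.994, 0.0, 0.001]
ft_force: [-1.5, -2.1, 7.4]
grip_width: 0.154
[-0.04440361  0.1777996   0.07963561] 0.0550584322022256
```

```bash
python3 -m crank '[[-1,[0,-0.086,-0.095],[0,0,0]],[-1,[0,-0.103,-0.076],[0,0,0]],[-1,[0,-0.116,-0.054],[0,0,0]],[-1,[0,0,0],[0,0,0]],[-1,[0,0,0],[0,0,0]]]'
python3 -c "
from h import *
print(stn())"
python3 -m crank '[[-1,[0,-0.125,-0.03],[0,0,0]],[-1,[0,-0.128,-0.005],[0,0,0]],[-1,[0,-0.127,0.018],[0,0,0]],[-1,[0,0,0],[0,0,0]],[-1,[0,0,0],[0,0,0]]]'
python3 -c "
from h import *
print(stn())"
```

```text
clock: 14.3
position: [0.5329, 0.1359, 0.1023]
ee_rot: [0.106, 0.994, 0.003, 0.002]
ft_force: [-3.7, 7.6, 15.2]
grip_width: 0.149
[-0.04436578  0.1565022   0.09929107]
clock: 14.8
position: [0.5259, 0.1035, 0.1023]
ee_rot: [0.107, 0.994, 0.001, 0.001]
ft_force: [-3.8, -1.7, 11.2]
grip_width: 0.148
[-0.04438239  0.12332638  0.09927122]
```

```bash
python3 -m crank '[[-1,[0,-0.12,0.046],[0,0,0]],[-1,[0,-0.109,0.064],[0,0,0]],[-1,[0,-0.093,0.085],[0,0,0]],[-1,[0,0,0],[0,0,0]],[-1,[0,0,0],[0,0,0]]]'
python3 -c "
from h import *
print(stn())"
```

```text
clock: 15.3
position: [0.5201, 0.0777, 0.0848]
ee_rot: [0.107, 0.994, -0.0, 0.0]
ft_force: [4.4, 1.4, -0.6]
grip_width: 0.154
[-0.04456854  0.0968621   0.08181401]
```

```bash
python3 -m crank '[[-1,[0,-0.03,0.04],[0,0,0]],[-1,[0,-0.025,0.035],[0,0,0]],[-1,[0,-0.015,0.02],[0,0,0]],[-1,[0,0,0],[0,0,0]],[-1,[0,0,0],[0,0,0]]]'
python3 -c "
from h import *
print(stn())"
```

```text
clock: 15.8
position: [0.5189, 0.0729, 0.0772]
ee_rot: [0.106, 0.994, 0.0, 0.0]
ft_force: [7.1, 3.0, -2.1]
grip_width: 0.152
[-0.04472629  0.09194952  0.07423143]
```

```bash
python3 -m crank '[[0,[0,0,0],[0,0,0]],[0,[0,0,0],[0,0,0]],[0,[0,0,0],[0,0,0]],[0,[0,0,0],[0,0,0]],[0,[0,0,-0.2],[0,0,0]]]'
python3 -m crank '[[0.2,[0,0,-0.4],[0,0,0]],[0.2,[0,0,-0.3],[0,0,0]],[0.6,[0,0,0],[0,0,0]],[0.6,[0,0,0],[0,0,0]],[0.6,[0,0,0],[0,0,0]]]'
python3 - <<'E'
from h import *
print(stn());plan([[-.045,.09,.144]])
wlook("w13",[[-.045,.09,.07],[-.07,.09,.07],[0,.09,.07],[0,.059,.045]])
E
```

```text
clock: 16.3
position: [0.5169, 0.0723, 0.0918]
ee_rot: [0.107, 0.994, -0.001, -0.002]
ft_force: [0.3, 1.2, 1.0]
grip_width: 0.501
clock: 16.8
position: [0.5178, 0.0726, 0.1485]
ee_rot: [0.107, 0.994, -0.0, -0.001]
ft_force: [-0.0, -0.2, -0.8]
grip_width: 0.801
[-0.04569233  0.09140979  0.14545096]
turn [-0.001 -0.002 -0.   ] t 16.8 pos [0.5178 0.0726 0.1485] F [-0.  -0.2 -0.8] grip 0.801
shift [-0.009 -0.018  0.018] n>= 1
[[318.0, 264.0], [318.0, 217.0], [318.0, 341.0], [268.0, 321.0]]
```

View pics/w13.png

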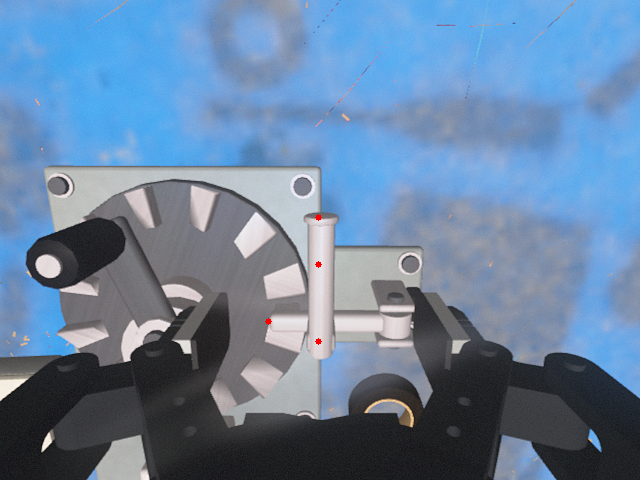

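```bash
python3 -m crank '[[0.6,[0,0,-0.5],[0,0,0]],[0.6,[0,0.4,-0.3],[0,0,0]],[0.6,[0,0.5,0],[0,0,0]],[0.6,[0,0.5,0],[0,0,0]],[0.6,[0,0.5,0],[0,0,0]]]'
python3 -m crank '[[0.6,[0,0.5,0],[0,0,0]],[0.6,[0,0.5,0],[0,0,0]],[0.6,[0,0,0],[0,0,0]],[0.6,[0,0,0],[0,0,0]],[0.6,[0,0,0],[0,0,0]]]'
python3 - <<'E'
from h import *
print(stn())
tlook("s14",cam="scene",box=(240,220,440,360))
tlook("t14")
a=cv2.imread("pics/scene0.png")[220:360,240:440];cv2.imwrite("pics/s0c.png",cv2.resize(a,None,fx=3.2,fy=3.2,interpolation=cv2.INTER_CUBIC))
E
```

```text
clock: 17.35
position: [0.5506, 0.2227, 0.2126]
ee_rot: [0.107, 0.994, -0.0, -0.001]
ft_force: [0.2, 0.0, 0.3]
grip_width: 0.794
clock: 17.85
position: [0.5678, 0.2981, 0.2127]
ee_rot: [0.107, 0.994, -0.001, -0.0]
ft_force: [-0.4, -0.6, -0.1]
grip_width: 0.8
[-0.04466778  0.322372    0.20970253]
```

View pics/s14.png

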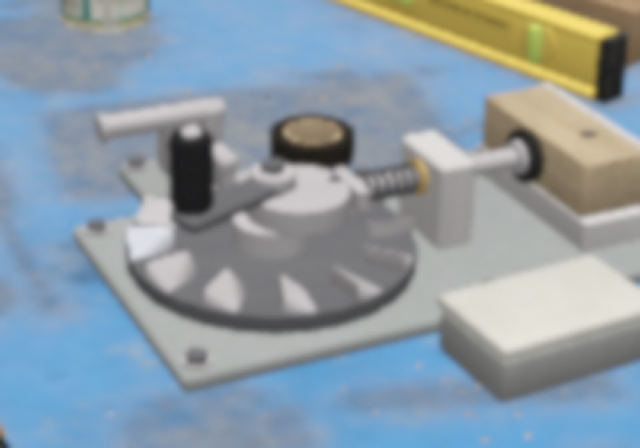

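View pics/s0c.png

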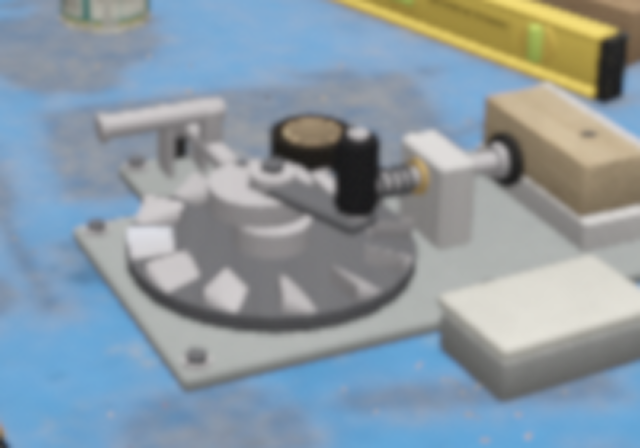

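View pics/t14.png

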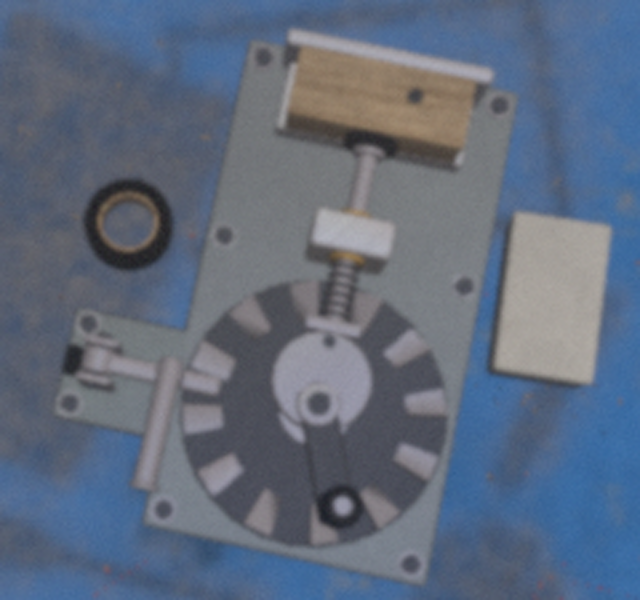

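```bash
python3 - <<'E'
from h import *
a=cv2.imread("pics/scene0.png")
b=manip.camera("scene")
f=lambda m:np.float32(cv2.cvtColor(m,cv2.COLOR_BGR2GRAY))[246:268,262:292]
print("bar shift px",cv2.phaseCorrelate(f(a),f(b)))
print(proj("scene",S2W(s,[[-.07,.09,.07],[-.07,.09,.077]])).round(1).tolist())
print(manip.hand_in())
E
```

```text
bar shift px ((0.021202893833073944, 0.033851683182913206), 0.9993163059155147)
[[270.6, 260.1], [270.5, 256.7]]
the job is handed in; nothing more can be done
None
```

I did the job in the order asked and handed it in, with the robot's clock at about 18 s of the 67 s allowed. I gripped the pawl's bar, lifted it and threw it over onto its rest. I then cranked the wheel backward to the 2.00 rad mark, let go, swung the pawl back and let it drop.

My last checks agreed:
- **Wheel and plunger:** the handle stood within about 1 px of where it should be at 2.00 rad, which is about 0.02 rad. The cam's high point was square on the plunger, with its pad against the block.
- **Pawl:** the bar was back to within 0.05 px of its starting place in the scene picture. A pawl riding on a tooth would show about 3.4 px higher. This comparison assumes the pawl was fully down at the start. The wheel's starting angle of about 0.41 rad fits that, because a notch lies at 0.43.
- **Tape roll and grey box:** both lay where they started, and the gripper was open and clear of everything.

- **Small disagreements:** the base plate's right-hand (−y) corner was about 3% nearer in the wrist pictures than my pose fit predicted. While turning the crank, I measured a circle 1 to 2 mm smaller than the stated radius. On the pawl's swing the radius came out about 3 mm large. The highest force I read was about 25 N, during the pawl swing, at the wrist.

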